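# Start the cake timers in order

### The job

Start the puck timers standing in front of three of the cakes, on the robot's side, by lightly pressing the orange key of each fully down with a fingertip, so that it stays down: first the red-glazed cake's timer, then the plain sponge's, then the white iced cake's. Leave the chocolate cake's timer unpressed, do not touch the cakes, and do not lift, tip or shove the timers or anything else on the bench.

Things in the scene. Friction and masses are not known exactly. Their poses are not given: they have to be found in the camera images.
- cake_red: white-iced cake with a shiny red glazed top, 160 mm across, on a scalloped gold board 196 mm across; fixed; top about 67 mm (with trimmings up to 80 mm) above the table. Origin: centre of the underside, on the table. Its x axis points roughly away from the robot; its timer stands on its robot side, about 145 mm from its centre
- cake_sponge: plain un-iced sponge cake, brown sides with a cream line and pale yellow top, 160 mm across, on a scalloped gold board 196 mm across; fixed; top about 67 mm (with trimmings up to 80 mm) above the table. Origin: centre of the underside, on the table. Its x axis points roughly away from the robot; its timer stands on its robot side, about 145 mm from its centre
- cake_white: all-white iced cake with a ring of small white piped peaks on top, 160 mm across, on a scalloped gold board 196 mm across; fixed; top about 67 mm (with trimmings up to 80 mm) above the table. Origin: centre of the underside, on the table. Its x axis points roughly away from the robot; its timer stands on its robot side, about 145 mm from its centre
- cake_choc: dark chocolate cake with chopped nuts on top, 160 mm across, on a scalloped gold board 196 mm across; fixed; top about 67 mm (with trimmings up to 80 mm) above the table. Origin: centre of the underside, on the table. Its x axis points roughly away from the robot; its timer stands on its robot side, about 145 mm from its centre
- timer_red: loose round grey puck timer of the red cake, 74 mm across, body 30 mm high, about 0.28 to 0.5 kg, rubber foot, standing on the table; origin at the centre of its underside. All four timers look alike: each belongs to the cake it stands in front of
- key_red_top (a point): centre of the flat top of the orange round push key (36 mm across) in the middle of the red cake's timer; 46 mm above the table with the key up, moves with the key; z up
- key_red (a joint): travel of that key in m: 0 is up, grows as it is pushed straight down to the stop at 0.008. It resists with about 3 N all the way, has no spring, and stays where it is left; the timer is started once the key is more than 0.005 down. Fully down it still stands 8 mm proud of the timer's body; the stop is hard, and over 20 N is too rough for the timer
- timer_sponge: loose round grey puck timer of the sponge cake, 74 mm across, body 30 mm high, about 0.28 to 0.5 kg, rubber foot, standing on the table; origin at the centre of its underside. All four timers look alike: each belongs to the cake it stands in front of
- key_sponge_top (a point): centre of the flat top of the orange round push key (36 mm across) in the middle of the sponge cake's timer; 46 mm above the table with the key up, moves with the key; z up
- key_sponge (a joint): travel of that key in m: 0 is up, grows as it is pushed straight down to the stop at 0.008. It resists with about 3 N all the way, has no spring, and stays where it is left; the timer is started once the key is more than 0.005 down. Fully down it still stands 8 mm proud of the timer's body; the stop is hard, and over 20 N is too rough for the timer
- timer_white: loose round grey puck timer of the white cake, 74 mm across, body 30 mm high, about 0.28 to 0.5 kg, rubber foot, standing on the table; origin at the centre of its underside. All four timers look alike: each belongs to the cake it stands in front of
- key_white_top (a point): centre of the flat top of the orange round push key (36 mm across) in the middle of the white cake's timer; 46 mm above the table with the key up, moves with the key; z up
- key_white (a joint): travel of that key in m: 0 is up, grows as it is pushed straight down to the stop at 0.008. It resists with about 3 N all the way, has no spring, and stays where it is left; the timer is started once the key is more than 0.005 down. Fully down it still stands 8 mm proud of the timer's body; the stop is hard, and over 20 N is too rough for the timer
- timer_choc: loose round grey puck timer of the choc cake, 74 mm across, body 30 mm high, about 0.28 to 0.5 kg, rubber foot, standing on the table; origin at the centre of its underside. All four timers look alike: each belongs to the cake it stands in front of
- key_choc_top (a point): centre of the flat top of the orange round push key (36 mm across) in the middle of the choc cake's timer; 46 mm above the table with the key up, moves with the key; z up
- key_choc (a joint): travel of that key in m: 0 is up, grows as it is pushed straight down to the stop at 0.008. It resists with about 3 N all the way, has no spring, and stays where it is left; the timer is started once the key is more than 0.005 down. Fully down it still stands 8 mm proud of the timer's body; the stop is hard, and over 20 N is too rough for the timer
- palette_knife: loose spatula with a yellow handle, 260 mm long, origin at mid-length on its underside, lying on the table between robot and cakes; leave alone
- cutter: loose steel pastry ring, 70 mm across, 40 mm high, origin at the centre of its underside; leave alone
- jam_jar: loose amber jar with a red cap, 64 mm across, 85 mm high, origin at the centre of its underside; leave alone
Mind the look-alikes: they are no part of the job. Leave any blue look-alike of the timer_white alone.

How it is judged:
By the outcome, as a careful person would: the job done as asked, in the order asked, and still so for the second after the job is handed in, with the robot touching nothing.
It also fails if it takes over 48 s, if anything falls off the work surface, if the arm or the gripper's body presses on something with over 40 N, if the wrist force passes 120 N, or if a joint passes its speed limit or range.

### The arm

A 7-joint arm with a two-finger parallel gripper is mounted at the origin on the work surface. World frame = base frame: x ahead of the robot, y to its left, z up, the work surface at z = 0. Lengths are in m, angles in rad, forces in N, time in s.
With the tool pointing down it reaches from about 0.4 to 0.85 m from the base axis. Payload 4.5 kg.
Tool frame: the origin (TCP) lies at the very end of the fingers, on their centre line; the grasp point (between the pads) lies 19 mm behind it (r.grip_point_offset is the distance from the TCP to the grasp point, in m); z points along the fingers, y is the line along which they close (so a half turn about z gives the same grasp; the last joint's range is limited). The gripper opens to 88 mm and grips with 3 to 60 N. Pads are 18 mm wide; open, the fingers measure 123 mm over their backs; the gripper's body (75 mm by 187 mm) begins 45 mm behind the grasp point.
Start: joints at [-1.311, 0.689, -0.195, 1.565, 0.157, 0.902, -0.215], TCP at [0.14, 0.609, 0.202] pointing down, gripper open.
Joint ranges: [-3.01, 3.01], [-0.46, 2.08], [-1.47, 1.51], [0.13, 2.56], [-1, 4.14], [0.04, 2.09], [-2.66, 2.66]. Speed limits (rad/s): [2.57, 2.57, 3.14, 3.14, 3.14, 3.14, 3.14].

### API

Orientations are given as a unit quaternion [x, y, z, w].
In Python, from plant import r gives the robot as it stands.
- The arm moves only by the tool carry_out, never from a script. Its argument "rows" is a list of rows, each a list of 3 entries, a list of its own where there are three numbers: the shift along the tool's x, y, z in cm, then the turn, a rotation vector about the tool's x, y, z in degrees, then the closure, from 0 (fully open) to 1 (shut). A call has 1 to 12 rows; each row is the pose to reach, as a shift and turn from the pose commanded when the call began, along the tool's axes at that moment; what a row does not reach only later rows make up. A row lasts 1/10 s, in which the tool goes at most 50 mm and 8.59 degrees, less where a joint would pass 70% of its speed; a pose out of reach is approached as far as the arm can. A call with a gripper value outside its range is refused whole. The fingers move at their own pace and stop on an object; "newtons" is the grip in N (left out, the last holds). Time passes only in rows, so rows that repeat a pose let the fingers close. It gives the time, the measured TCP pose, the force, the opening and the grip force at its end, in the units of the state.
- r.get_state(): the state, without advancing time (a new reading comes with each control period).
- r.snapshot(name): name is "scene" or "top" or "wrist"; returns a dict with "image" (400x640x3 uint8, red, green, blue), "fx", "fy", "cx", "cy" (pixels), "pose" (4x4, takes a point from camera to world coordinates). Camera axes: x right, y up, looking along -z (the intrinsics and any distortion apply to the point x, -y, -z); pixel columns grow to the right and rows downward; lengths in m; the calibration is good to about 2 mm. A picture is of the moment at which its call begins. There is no depth.
- r.finish_job(): hands the job in; it is judged then, once.
The state is a dict: "clock": time; "q": joint angles; "qd": joint speeds; "joint_torque": joint torques, N m; "tool_pos": TCP position; "eef_rot": TCP orientation; "contact_force": force on the tool from outside, world axes, zero at the start; "moment": the same for the moment, N m; "opening": opening from 0.0 (shut) to 1.0 (fully open); "finger_force": force on a finger pad.
Only numpy, scipy, OpenCV 4.12 (cv2) and the standard library are available. Lean on these libraries where they do the work, as an engineer would, in place of code of your own. Each camera call takes 0.05 s, during which the arm holds its last target. There are 200 camera calls.

## Working session

There is one attempt and no reset: what is moved stays moved. The work goes in short steps, Python scripts to look and compute and a tool call to move; the robot and the scene stay as the last step left them, time stands still between calls to the robot, and variables do not carry over. Pictures are saved under pics/ and viewed, at most 10 in all, crops included, and the job is handed in when it is done.

Besides the shell and the picture viewer there is one more tool, called after "Request:" by a JSON object that holds its "api" and its "payload", one argument or row to a line. carry_out: Moves the arm, as the interface text tells. Its arguments: {"type":"object","properties":{"rows":{"type":"array"},"newtons":{"type":"number"}},"required":["rows"]}

```bash
mkdir -p pics
cat > h.py <<'E'
from plant import r
import numpy as np, cv2, pickle
def snap(n,f):
    s=r.snapshot(n); cv2.imwrite(f'pics/{f}.png',s['image'][:,:,::-1]); pickle.dump(s,open(f'pics/{f}.pkl','wb')); return s
def ray(s,u,v,z):
    K=np.array([[s['fx'],0,s['cx']],[0,s['fy'],s['cy']],[0,0,1.]]); 
    d=s.get('dist',s.get('distortion'))
    p=cv2.undistortPoints(np.array([[[u,v]]],float),K,None if d is None else np.array(d,float))[0,0]
    P=np.array(s['pose']); w=P[:3,:3]@[p[0],-p[1],-1]; o=P[:3,3]
    return o+w*(z-o[2])/w[2]
E
python3 - <<'E'
from h import *
for n in('scene','top'):
    s=snap(n,n+'0'); print({k:v for k,v in s.items() if k!='image'})
    im=cv2.cvtColor(s['image'],cv2.COLOR_RGB2HSV)
    m=cv2.inRange(im,(5,150,120),(22,255,255))
    c=cv2.connectedComponentsWithStats(m)
    for st,ce in zip(c[2][1:],c[3][1:]):
        if st[4]>30: print(n,st,ce.round(1),ray(s,*ce,.046).round(4))
print(r.get_state())
E
```

```text
{'fx': 520.5848915693865, 'fy': 520.5848915693865, 'cx': 315.97147036634215, 'cy': 198.534627949433, 'pose': array([[ 0.60069694, -0.44281013,  0.66564433,  1.37182078],
       [ 0.79936943,  0.31901989, -0.50915108, -0.62268425],
       [ 0.01310348,  0.83794123,  0.54560315,  0.75385287],
       [ 0.        ,  0.        ,  0.        ,  1.        ]])}
scene [343 155  20   8 115] [352.9 158.8] [0.4046 0.2463 0.046 ]
scene [404 159  13  10  99] [410. 163.] [0.5164 0.3608 0.046 ]
scene [310 167  12  10 107] [315.6 171.3] [0.3996 0.1181 0.046 ]
scene [410 183   8  15  52] [414.  190.4] [0.6247 0.2648 0.046 ]
scene [351 187  13  11 123] [357.1 191.7] [0.544 0.142 0.046]
scene [426 198  59  20 221] [457.9 211.3] [0.754  0.2823 0.046 ]
scene [353 217  82  43 304] [390.9 246. ] [0.7567 0.0566 0.046 ]
scene [262 228  15  14 170] [269.3 234.1] [ 0.5643 -0.1356  0.046 ]
scene [157 263  18  16 215] [165.3 270.8] [ 0.5445 -0.3744  0.046 ]
scene [262 285  91  32 387] [304.8 306.2] [ 0.7941 -0.2033  0.046 ]
scene [ 150  299  104   69 1930] [198.8 342.2] [ 0.7559 -0.4037  0.046 ]
{'fx': 455.8679975
[... 1703 characters left out ...]
0.1, 'q': array([-1.31120353,  0.68988911, -0.19453322,  1.56620199,  0.15728445,
        0.90252195, -0.21508435]), 'qd': array([ 0.00061851, -0.00106838,  0.00180966, -0.00212016,  0.00032957,
        0.00023895, -0.0002759 ]), 'joint_torque': array([-3.13695411e-03, -5.28503287e+01, -1.27156891e+00, -1.53835469e+01,
       -5.25991980e-02,  2.02640258e-03,  3.76531113e-05]), 'tool_pos': array([0.13982241, 0.60852621, 0.20080762]), 'eef_rot': array([ 1.12613083e-01,  9.93638581e-01, -8.14293261e-04, -4.12485421e-05]), 'contact_force': array([-0.82109835, -0.47472649,  0.63657846]), 'moment': array([ 0.02341447, -0.01152181,  0.02537002]), 'finger_force': 0.0, 'opening': 0.9959985380377019}
```

View pics/scene0.png

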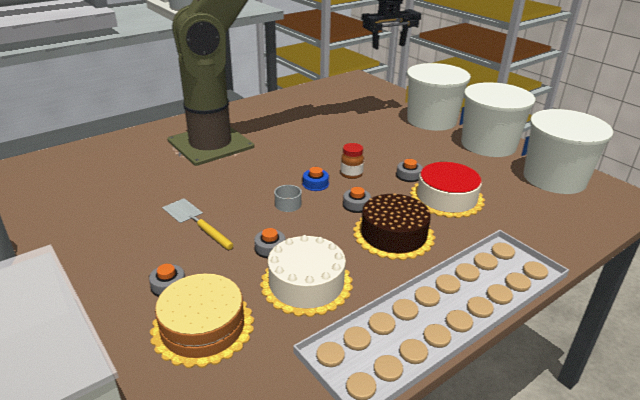

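View pics/top0.png

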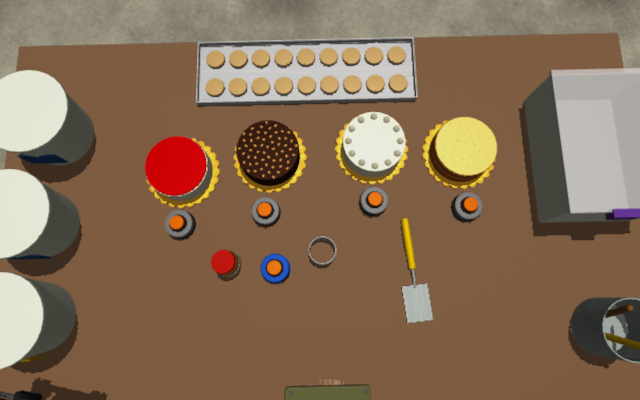

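The red, white and sponge keys are at top-image pixels (176,222), (375,198) and (470,204). The chocolate timer is at (264,209) and the blue look-alike at (274,267). The buckets are on the left, so I'll go inward first and then to a point above the red timer.

Request:
{"api": "carry_out", "payload": {
  "rows": [
    [[-10.5,-19,0],[0,0,0],1],
    [[-10.5,-19,0],[0,0,0],1],
    [[-10.5,-19,0],[0,0,0],1],
    [[-10.5,-19,0],[0,0,0],1],
    [[-10.5,-19,0],[0,0,0],1],
    [[-41.1,-15.2,5],[0,0,0],1],
    [[-41.1,-15.2,5],[0,0,0],1],
    [[-41.1,-15.2,5],[0,0,0],1],
    [[-41.1,-15.2,5],[0,0,0],1],
    [[-41.1,-15.2,5],[0,0,0],1],
    [[-41.1,-15.2,5],[0,0,0],1],
    [[-41.1,-15.2,5],[0,0,0],1]
  ],
  "newtons": 10
}}

```text
clock: 1.3
tool_pos: [0.5128, 0.3651, 0.1499]
eef_rot: [0.117, 0.993, -0.001, 0.002]
contact_force: [-0.6, -1.2, -0.1]
opening: 0.007
finger_force: 0.0
```

Request:
{"api": "carry_out", "payload": {
  "rows": [
    [[0,0,0],[0,0,0],1],
    [[0,0,0],[0,0,0],1],
    [[0,0,0],[0,0,0],1]
  ]
}}

```text
clock: 1.6
tool_pos: [0.5039, 0.3703, 0.1519]
eef_rot: [0.111, 0.994, 0.0, -0.001]
contact_force: [-0.6, 1.0, -1.0]
opening: 0.005
finger_force: 0.0
```

Run:
```python
from h import *
s=snap('wrist','w1'); print(s['pose'].round(3),s['fx'])
im=cv2.cvtColor(s['image'],cv2.COLOR_RGB2HSV)
m=cv2.inRange(im,(5,150,120),(22,255,255))
c=cv2.connectedComponentsWithStats(m)
for st,ce in zip(c[2][1:],c[3][1:]):
    if st[4]>200: print(st,ce.round(1),ray(s,*ce,.046).round(4))
t=r.get_state();print(t['tool_pos'],t['eef_rot'],t['contact_force'],t['opening'],t['clock'])
```

```text
[[ 0.219 -0.934 -0.281  0.431]
 [ 0.976  0.21   0.063  0.387]
 [ 0.    -0.288  0.958  0.334]
 [ 0.     0.     0.     1.   ]] 358.6154136158447
[ 293  168   42   41 1348] [313.8 188.1] [0.5048 0.369  0.046 ]
[ 297  225  122   46 1133] [358.3 238.8] [0.5576 0.3966 0.046 ]
[  61  253   40   35 1071] [ 80.3 270.2] [0.5329 0.1495 0.046 ]
[ 93 297  68  19 577] [129.4 307.7] [0.5786 0.1782 0.046 ]
[0.50416474 0.37031127 0.15200754] [ 1.11015643e-01  9.93818468e-01  2.40026956e-04 -5.68030914e-04] [0.21211356 0.52399681 0.06736732] 0.004401910872952789 1.65
```

View pics/w1.png

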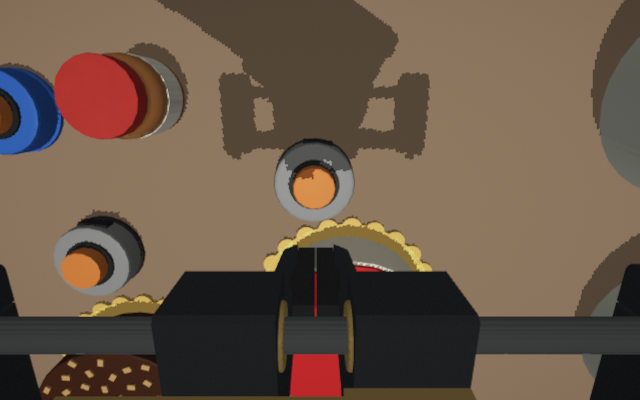

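The wrist view shows the red timer's key at (314,188), which is world (0.505, 0.369), directly under the closed fingertips. The red cake is just behind it. Descending.

Request:
{"api": "carry_out", "payload": {
  "rows": [
    [[-0.1,0,4],[0,0,0],1],
    [[-0.1,0,7],[0,0,0],1],
    [[-0.1,0,8.5],[0,0,0],1],
    [[-0.1,0,9.5],[0,0,0],1],
    [[-0.1,0,9.8],[0,0,0],1],
    [[-0.1,0,9.8],[0,0,0],1],
    [[-0.1,0,9.8],[0,0,0],1]
  ]
}}

```text
clock: 2.35
tool_pos: [0.5081, 0.3695, 0.0547]
eef_rot: [0.113, 0.994, 0.001, 0.001]
contact_force: [0.5, 0.1, -0.0]
opening: 0.004
finger_force: 0.0
```

Request:
{"api": "carry_out", "payload": {
  "rows": [
    [[0,0,0.1],[0,0,0],1],
    [[0,0,0.2],[0,0,0],1],
    [[0,0,0.3],[0,0,0],1],
    [[0,0,0.4],[0,0,0],1],
    [[0,0,0.5],[0,0,0],1],
    [[0,0,0.6],[0,0,0],1],
    [[0,0,0.7],[0,0,0],1],
    [[0,0,0.8],[0,0,0],1],
    [[0,0,0.9],[0,0,0],1],
    [[0,0,1.0],[0,0,0],1],
    [[0,0,1.1],[0,0,0],1],
    [[0,0,1.1],[0,0,0],1]
  ]
}}

```text
clock: 3.55
tool_pos: [0.5073, 0.3687, 0.0423]
eef_rot: [0.113, 0.994, -0.0, -0.0]
contact_force: [-0.1, -0.8, 0.5]
opening: 0.005
finger_force: 0.0
```

Request:
{"api": "carry_out", "payload": {
  "rows": [
    [[0,0,0.1],[0,0,0],1],
    [[0,0,0.2],[0,0,0],1],
    [[0,0,0.3],[0,0,0],1]
  ]
}}

```text
clock: 3.85
tool_pos: [0.5074, 0.3688, 0.0395]
eef_rot: [0.113, 0.994, 0.0, 0.0]
contact_force: [0.5, -0.1, 0.5]
opening: 0.006
finger_force: 0.0
```

Request:
{"api": "carry_out", "payload": {
  "rows": [
    [[0,0,0.1],[0,0,0],1],
    [[0,0,0.2],[0,0,0],1]
  ]
}}

```text
clock: 4.05
tool_pos: [0.5074, 0.3688, 0.0374]
eef_rot: [0.113, 0.994, 0.0, -0.0]
contact_force: [1.2, -0.2, -0.7]
opening: 0.008
finger_force: 0.0
```

Run:
```python
from h import *
s=snap('scene','s2')
cv2.imwrite('pics/s2c.png',cv2.resize(s['image'][110:230,330:490,::-1],None,fx=5,fy=5,interpolation=2)); 
t=r.get_state();print(t['tool_pos'],t['contact_force'],t['joint_torque'])
s=snap('wrist','w2')
```

```text
[0.5073157  0.36870236 0.03724751] [-0.55862149  0.10882702 -0.34533133] [ 7.10238557e-03 -5.73760164e+01 -1.48772288e+00 -1.05806512e+01
 -2.81005644e-02  3.61513160e-02 -2.40002264e-04]
```

View pics/s2c.png

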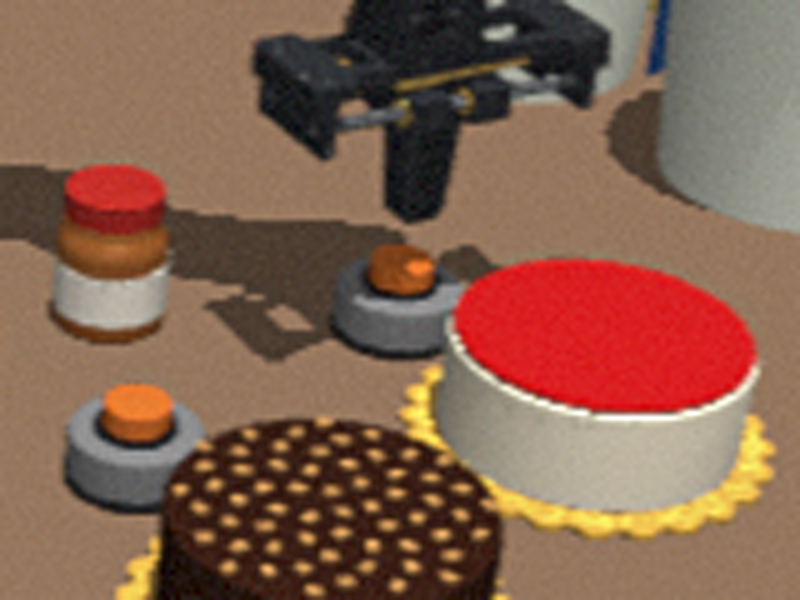

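View pics/w2.png

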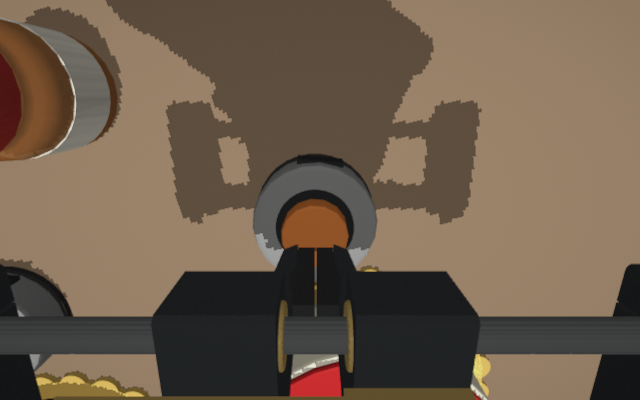

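```bash
cat >> h.py <<'E'
def proj(s,p):
    P=np.array(s['pose']); q=P[:3,:3].T@(np.array(p)-P[:3,3]); return s['cx']+s['fx']*q[0]/-q[2], s['cy']-s['fy']*q[1]/-q[2]
E
python3 - <<'E'
from h import *
L=lambda f:pickle.load(open(f'pics/{f}.pkl','rb'))
T=[.5073,.3687,.0372]
for f in('s2','w2'):
    for dz in (0,.01,.02,.03,.04): print(f,dz,np.round(proj(L(f),np.add(T,[0,0,dz])),1))
for x in(.5,.505,.51): print('key top scene',proj(L('s2'),[x,.369,.046]),'base',proj(L('s2'),[x,.369,0]))
s=L('w2'); print(s['pose'].round(4))
im=cv2.cvtColor(s['image'],cv2.COLOR_RGB2HSV); m=cv2.inRange(im,(5,150,60),(22,255,255))
m[250:]=0; m[:,:200]=0; ys,xs=np.nonzero(m); print(xs.min(),xs.max(),ys.min(),ys.max())
w=xs.max()-xs.min()+1
print('distance from width',s['fx']*.036/w)
s=L('w1');print('w1 depth', s['fx']*.036/42)
E
```

```text
s2 0 [409.3 163.7]
s2 0.01 [409.7 160.5]
s2 0.02 [410.1 157.4]
s2 0.03 [410.5 154.3]
s2 0.04 [410.9 151.1]
w2 0 [315. 235.]
w2 0.01 [315.  242.4]
w2 0.02 [315.  250.5]
w2 0.03 [315.  259.5]
w2 0.04 [315.  269.7]
key top scene (np.float64(407.8675736913356), np.float64(159.87268384856952)) base (np.float64(406.11675822536233), np.float64(173.9293532102452))
key top scene (np.float64(409.1409175854427), np.float64(160.57012482434095)) base (np.float64(407.36479756648885), np.float64(174.64640254599757))
key top scene (np.float64(410.4200479346527), np.float64(161.27073518028675)) base (np.float64(408.61841283323287), np.float64(175.36665547768516))
[[ 2.224e-01 -9.332e-01 -2.822e-01  4.347e-01]
 [ 9.749e-01  2.128e-01  6.470e-02  3.854e-01]
 [-3.000e-04 -2.895e-01  9.572e-01  2.193e-01]
 [ 0.000e+00  0.000e+00  0.000e+00  1.000e+00]]
281 348 199 249
distance from width 0.18985521897309424
w1 depth 0.3073846402421526
```

The scene crop shows the fingertips at full-image pixel (413,154), still clearly above the key. So the real tip is about 20–28 mm higher than the reported TCP. I'll keep going down slowly, using force as the guide.

Request:
{"api": "carry_out", "payload": {
  "rows": [
    [[0,0,0.1],[0,0,0],1],
    [[0,0,0.2],[0,0,0],1],
    [[0,0,0.3],[0,0,0],1],
    [[0,0,0.4],[0,0,0],1],
    [[0,0,0.5],[0,0,0],1]
  ]
}}

```text
clock: 4.65
tool_pos: [0.5074, 0.3688, 0.0324]
eef_rot: [0.113, 0.994, 0.0, -0.0]
contact_force: [-0.2, -0.3, -0.6]
opening: 0.004
finger_force: 0.0
```

Request:
{"api": "carry_out", "payload": {
  "rows": [
    [[0,0,0.1],[0,0,0],1],
    [[0,0,0.2],[0,0,0],1],
    [[0,0,0.3],[0,0,0],1]
  ]
}}

```text
clock: 4.95
tool_pos: [0.5074, 0.3688, 0.0295]
eef_rot: [0.113, 0.994, 0.0, 0.0]
contact_force: [0.3, 0.6, 0.3]
opening: 0.004
finger_force: 0.0
```

Request:
{"api": "carry_out", "payload": {
  "rows": [
    [[0,0,0.1],[0,0,0],1],
    [[0,0,0.2],[0,0,0],1],
    [[0,0,0.3],[0,0,0],1]
  ]
}}

```text
clock: 5.25
tool_pos: [0.5074, 0.3688, 0.0265]
eef_rot: [0.113, 0.994, 0.0, 0.0]
contact_force: [0.7, -0.3, 0.4]
opening: 0.006
finger_force: 0.0
```

Request:
{"api": "carry_out", "payload": {
  "rows": [
    [[0,0,0.1],[0,0,0],1],
    [[0,0,0.2],[0,0,0],1]
  ]
}}

```text
clock: 5.45
tool_pos: [0.5074, 0.3688, 0.0245]
eef_rot: [0.113, 0.994, 0.0, 0.0]
contact_force: [0.1, 0.2, -0.1]
opening: 0.004
finger_force: 0.0
```

Run:
```python
from h import *
s=snap('scene','s3')
a=s['image'][110:190,370:450,::-1]; 
s=snap('wrist','w3'); b=s['image'][120:280,220:420,::-1]
cv2.imwrite('pics/c3.png',np.hstack([cv2.resize(a,(400,400),interpolation=2),cv2.resize(b,(400,400*160//200),interpolation=2) if 0 else cv2.resize(b,(400,400))]))
t=r.get_state();print(t['tool_pos'],t['contact_force'])
```

```text
[0.50734104 0.36873826 0.02434768] [0.25669346 0.32180886 0.20463183]
```

View pics/c3.png

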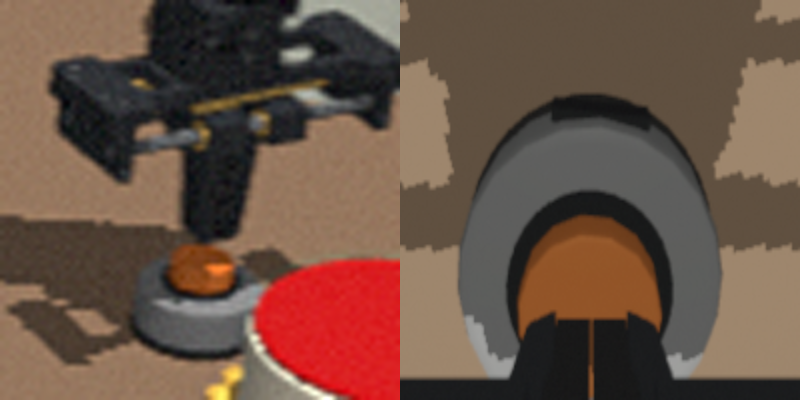

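The tip at about (412,158) is still roughly 10 mm above the key top, which is centred near (410,161). It's well lined up, so I'll carry on down.

Request:
{"api": "carry_out", "payload": {
  "rows": [
    [[0,0,0.1],[0,0,0],1],
    [[0,0,0.2],[0,0,0],1],
    [[0,0,0.3],[0,0,0],1],
    [[0,0,0.4],[0,0,0],1]
  ]
}}

```text
clock: 5.95
tool_pos: [0.5074, 0.3688, 0.0204]
eef_rot: [0.113, 0.994, 0.0, 0.0]
contact_force: [-0.5, 0.0, 0.5]
opening: 0.01
finger_force: 0.0
```

Request:
{"api": "carry_out", "payload": {
  "rows": [
    [[0,0,0.1],[0,0,0],1],
    [[0,0,0.2],[0,0,0],1]
  ]
}}

```text
clock: 6.15
tool_pos: [0.5074, 0.3688, 0.0184]
eef_rot: [0.113, 0.994, 0.0, 0.0]
contact_force: [-0.0, -0.5, -0.2]
opening: 0.005
finger_force: 0.0
```

Request:
{"api": "carry_out", "payload": {
  "rows": [
    [[0,0,0.1],[0,0,0],1],
    [[0,0,0.2],[0,0,0],1]
  ]
}}

```text
clock: 6.35
tool_pos: [0.5074, 0.3688, 0.0164]
eef_rot: [0.113, 0.994, 0.0, 0.0]
contact_force: [0.3, -0.2, -0.8]
opening: 0.005
finger_force: 0.0
```

Request:
{"api": "carry_out", "payload": {
  "rows": [
    [[0,0,0.1],[0,0,0],1],
    [[0,0,0.2],[0,0,0],1]
  ]
}}

```text
clock: 6.55
tool_pos: [0.5074, 0.3688, 0.0144]
eef_rot: [0.113, 0.994, 0.0, 0.0]
contact_force: [0.4, 0.8, -1.1]
opening: 0.004
finger_force: 0.0
```

Request:
{"api": "carry_out", "payload": {
  "rows": [
    [[0,0,0.1],[0,0,0],1],
    [[0,0,0.2],[0,0,0],1]
  ]
}}

```text
clock: 6.75
tool_pos: [0.5074, 0.3688, 0.0125]
eef_rot: [0.113, 0.994, 0.0, 0.0]
contact_force: [-0.8, -0.4, -0.2]
opening: 0.003
finger_force: 0.0
```

Run:
```python
from h import *
s=snap('scene','s4')
a=s['image'][110:190,370:450,::-1]; 
s=snap('wrist','w4'); b=s['image'][120:320,220:420,::-1]
cv2.imwrite('pics/c4.png',np.hstack([cv2.resize(a,(400,400),interpolation=2),cv2.resize(b,(400,400))]))
t=r.get_state();print(t['tool_pos'],t['contact_force'],t['joint_torque'])
```

```text
[0.50731747 0.36874367 0.01237189] [-0.55523029  0.35165799 -0.00562864] [-7.56869966e-03 -5.74553812e+01 -1.31932665e+00 -9.75085348e+00
 -2.44279619e-02  2.64133955e-02 -2.47577169e-03]
```

View pics/c4.png

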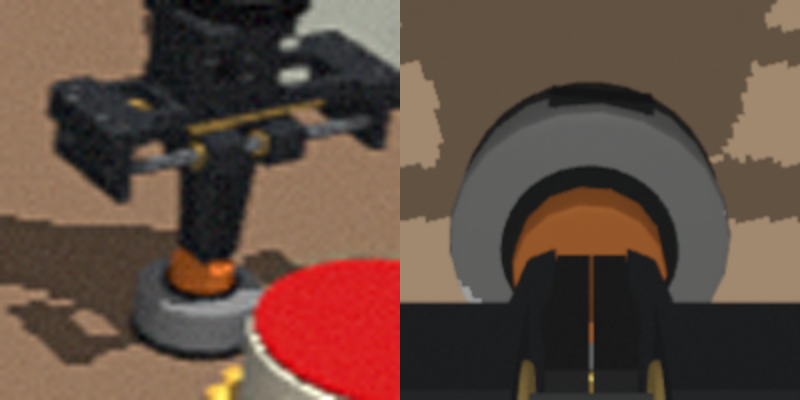

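The tip at about (412,161) is nearly on the key and close to centred. Next come small steps with the force checked after each.

Request:
{"api": "carry_out", "payload": {
  "rows": [
    [[0,0,0.1],[0,0,0],1],
    [[0,0,0.2],[0,0,0],1]
  ]
}}

```text
clock: 7.05
tool_pos: [0.5075, 0.3688, 0.0105]
eef_rot: [0.113, 0.994, 0.0, 0.0]
contact_force: [0.2, -0.6, -1.0]
opening: 0.003
finger_force: 0.0
```

Request:
{"api": "carry_out", "payload": {
  "rows": [
    [[0,0,0.1],[0,0,0],1],
    [[0,0,0.2],[0,0,0],1]
  ]
}}

```text
clock: 7.25
tool_pos: [0.5075, 0.3688, 0.0087]
eef_rot: [0.113, 0.994, 0.0, 0.0]
contact_force: [-0.5, -0.5, 2.5]
opening: 0.006
finger_force: 1.5
```

Request:
{"api": "carry_out", "payload": {
  "rows": [
    [[0,0,0.1],[0,0,0],1],
    [[0,0,0.2],[0,0,0],1]
  ]
}}

```text
clock: 7.45
tool_pos: [0.5074, 0.3688, 0.0067]
eef_rot: [0.113, 0.994, 0.0, 0.0]
contact_force: [-1.1, 0.1, 3.0]
opening: 0.004
finger_force: 1.5
```

Contact, at about 3 N, began at a reported z of roughly 0.010. The stop should come near 0.0017.

Request:
{"api": "carry_out", "payload": {
  "rows": [
    [[0,0,0.1],[0,0,0],1],
    [[0,0,0.2],[0,0,0],1],
    [[0,0,0.3],[0,0,0],1]
  ]
}}

```text
clock: 7.75
tool_pos: [0.5074, 0.3688, 0.0035]
eef_rot: [0.113, 0.994, 0.0, 0.0]
contact_force: [0.1, -0.9, 3.1]
opening: 0.004
finger_force: 1.5
```

Request:
{"api": "carry_out", "payload": {
  "rows": [
    [[0,0,0.05],[0,0,0],1],
    [[0,0,0.1],[0,0,0],1]
  ]
}}

```text
clock: 7.95
tool_pos: [0.5074, 0.3688, 0.0025]
eef_rot: [0.113, 0.994, 0.0, 0.0]
contact_force: [-0.7, -0.6, 2.7]
opening: 0.001
finger_force: 1.5
```

Request:
{"api": "carry_out", "payload": {
  "rows": [
    [[0,0,0.05],[0,0,0],1]
  ]
}}

```text
clock: 8.05
tool_pos: [0.5074, 0.3689, 0.002]
eef_rot: [0.113, 0.994, 0.0, 0.0]
contact_force: [-0.5, -0.4, 3.5]
opening: 0.006
finger_force: 1.5
```

Request:
{"api": "carry_out", "payload": {
  "rows": [
    [[0,0,0.05],[0,0,0],1]
  ]
}}

```text
clock: 8.15
tool_pos: [0.5074, 0.3688, 0.0015]
eef_rot: [0.113, 0.994, 0.0, 0.0]
contact_force: [-0.3, 0.1, 2.8]
opening: 0.002
finger_force: 1.5
```

Request:
{"api": "carry_out", "payload": {
  "rows": [
    [[0,0,0.05],[0,0,0],1]
  ]
}}

```text
clock: 8.25
tool_pos: [0.5075, 0.3688, 0.0013]
eef_rot: [0.113, 0.994, 0.0, 0.0]
contact_force: [-2.0, -1.6, 7.7]
opening: 0.003
finger_force: 4.3
```

Force rose to 7.7 N at z = 0.0013, so the red key is on its stop. Next is lifting and crossing over to the sponge.

Request:
{"api": "carry_out", "payload": {
  "rows": [
    [[0,0,-2],[0,0,0],1],
    [[0,0,-6.5],[0,0,0],1],
    [[0,0,-11],[0,0,0],1],
    [[-9.8,-36,-11],[0,0,0],1],
    [[-9.8,-36,-11],[0,0,0],1],
    [[-9.8,-36,-11],[0,0,0],1],
    [[-9.8,-36,-11],[0,0,0],1],
    [[-9.8,-36,-11],[0,0,0],1],
    [[-9.8,-36,-11],[0,0,0],1],
    [[-9.8,-36,-11],[0,0,0],1],
    [[-9.8,-36,-11],[0,0,0],1],
    [[-9.8,-36,-11],[0,0,0],1]
  ]
}}

```text
clock: 9.45
tool_pos: [0.522, -0.0097, 0.1105]
eef_rot: [0.117, 0.993, -0.002, -0.0]
contact_force: [-0.6, 0.1, 0.2]
opening: 0.006
finger_force: 0.0
```

Request:
{"api": "carry_out", "payload": {
  "rows": [
    [[-9.8,-35.9,0],[0,0,0],1],
    [[-9.8,-35.9,0],[0,0,0],1],
    [[-9.8,-35.9,0],[0,0,0],1],
    [[-9.8,-35.9,0],[0,0,0],1],
    [[-9.8,-35.9,0],[0,0,0],1],
    [[-9.8,-35.9,0],[0,0,0],1],
    [[-9.8,-35.9,0],[0,0,0],1],
    [[-9.8,-35.9,0],[0,0,0],1],
    [[-9.8,-35.9,0],[0,0,0],1],
    [[-9.8,-35.9,0],[0,0,0],1],
    [[-9.8,-35.9,0],[0,0,0],1],
    [[-9.8,-35.9,0],[0,0,0],1]
  ]
}}

```text
clock: 10.65
tool_pos: [0.5384, -0.3731, 0.1111]
eef_rot: [0.111, 0.994, 0.001, 0.0]
contact_force: [0.0, -0.2, -0.8]
opening: 0.004
finger_force: 0.0
```

Run:
```python
from h import *
for n in('wrist','scene'):
    s=snap(n,n+'5')
    im=cv2.cvtColor(s['image'],cv2.COLOR_RGB2HSV)
    m=cv2.inRange(im,(5,150,90),(22,255,255))
    c=cv2.connectedComponentsWithStats(m)
    for st,ce in zip(c[2][1:],c[3][1:]):
        if st[4]>(300 if n=='wrist' else 40): print(n,st,ce.round(1),ray(s,*ce,.046).round(4))
t=r.get_state();print(t['tool_pos'],t['eef_rot'],t['contact_force'],t['q'],t['clock'])
cv2.imwrite('pics/c5.png',np.vstack([cv2.resize(s['image'][100:220,330:490,::-1],(400,300)),cv2.resize(pickle.load(open('pics/wrist5.pkl','rb'))['image'][:,:,::-1],(400,250))]))
```

```text
wrist [619 124  21  47 540] [632.6 150.7] [ 0.5514 -0.151   0.046 ]
wrist [ 290  169   49   49 1887] [313.9 193.1] [ 0.5328 -0.3727  0.046 ]
wrist [ 529  194  111   80 1244] [593.1 219.4] [ 0.5971 -0.1777  0.046 ]
wrist [ 319  236  109   35 1125] [381.5 251.7] [ 0.5886 -0.3331  0.046 ]
scene [276  10  45  29 751] [303.9  22.2] [-0.8688  0.9941  0.046 ]
scene [331  12  51  30 862] [349.2  27.8] [-0.6546  1.1208  0.046 ]
scene [ 420   23   86   40 1832] [469.9  40. ] [-0.1669  1.4588  0.046 ]
scene [512  38  38  24 482] [527.8  48.9] [0.0753 1.5662 0.046 ]
scene [342 150  22  16 184] [351.8 159.5] [0.406  0.2411 0.046 ]
scene [404 161  13   8  79] [409.7 164.7] [0.5229 0.3531 0.046 ]
scene [310 167  13  10 113] [315.6 171.5] [0.4004 0.1175 0.046 ]
scene [410 183  13  21  55] [414.8 192.9] [0.6343 0.258  0.046 ]
scene [351 187  13  11 131] [357. 192.] [0.5449 0.141  0.046 ]
scene [425 198  60  20 152] [457.2 211.7] [0.7542 0.2797 0.046 ]
scene [353 218  81  42 252] [383.  244.8] [0.7433 0.0456 0.046 ]
scene [262 228  16  14 183] [269.2 234.4] [ 0.565  -0.1364  0.046 ]
scene [157 263  18  17 233] [165.5 271.1] [ 0.5456 -0.3743  0.046 ]
scene [273 285  80  32 243] [313.4 308.2] [ 0.808  -0.1935  0.046 ]
scene [ 150  299  100   69 2471] [200.6 340.8] [ 0.7546 -0.3998  0.046 ]
[ 0.53806183 -0.3742382   0.11116592] [1.11492595e-01 9.93765221e-01 2.94512478e-04 1.48805885e-05] [-0.49729622 -0.26828735  0.24048404] [ 0.74163677  0.85689782 -0.39087238  1.53893543  0.40151774  0.82632839
  1.54525876] 10.75
```

View pics/c5.png

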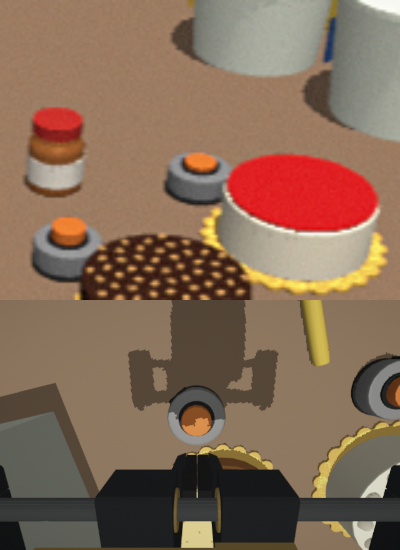

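The red timer's key now sits visibly lower and its puck hasn't moved. The sponge key is at wrist pixel (314,193), world about (0.535, -0.374), nearly under the tip. The box on the right has about 5 cm clearance. Descending.

Request:
{"api": "carry_out", "payload": {
  "rows": [
    [[0.2,0,4],[0,0,0],1],
    [[0.2,0,7],[0,0,0],1],
    [[0.2,0,8.4],[0,0,0],1],
    [[0.2,0,9],[0,0,0],1],
    [[0.2,0,9.2],[0,0,0],1],
    [[0.2,0,9.3],[0,0,0],1],
    [[0.2,0,9.4],[0,0,0],1],
    [[0.2,0,9.5],[0,0,0],1],
    [[0.2,0,9.6],[0,0,0],1],
    [[0.2,0,9.7],[0,0,0],1]
  ]
}}

```text
clock: 11.75
tool_pos: [0.5357, -0.3755, 0.0142]
eef_rot: [0.113, 0.994, -0.0, 0.0]
contact_force: [0.9, -0.0, 0.7]
opening: 0.007
finger_force: 0.0
```

Request:
{"api": "carry_out", "payload": {
  "rows": [
    [[0,0,0.1],[0,0,0],1],
    [[0,0,0.2],[0,0,0],1],
    [[0,0,0.3],[0,0,0],1],
    [[0,0,0.4],[0,0,0],1],
    [[0,0,0.5],[0,0,0],1]
  ]
}}

```text
clock: 12.25
tool_pos: [0.5356, -0.3754, 0.009]
eef_rot: [0.113, 0.994, 0.0, -0.0]
contact_force: [0.3, 1.1, 3.1]
opening: 0.008
finger_force: 1.5
```

Request:
{"api": "carry_out", "payload": {
  "rows": [
    [[0,0,0.1],[0,0,0],1],
    [[0,0,0.2],[0,0,0],1],
    [[0,0,0.3],[0,0,0],1],
    [[0,0,0.4],[0,0,0],1],
    [[0,0,0.5],[0,0,0],1],
    [[0,0,0.6],[0,0,0],1]
  ]
}}

```text
clock: 12.85
tool_pos: [0.5356, -0.3754, 0.0029]
eef_rot: [0.113, 0.994, 0.0, 0.0]
contact_force: [-0.6, 0.8, 3.0]
opening: 0.009
finger_force: 1.5
```

Request:
{"api": "carry_out", "payload": {
  "rows": [
    [[0,0,0.05],[0,0,0],1],
    [[0,0,0.1],[0,0,0],1]
  ]
}}

```text
clock: 13.05
tool_pos: [0.5356, -0.3754, 0.0019]
eef_rot: [0.113, 0.994, 0.0, -0.0]
contact_force: [-0.2, 0.9, 2.3]
opening: 0.008
finger_force: 1.5
```

Request:
{"api": "carry_out", "payload": {
  "rows": [
    [[0,0,0.05],[0,0,0],1]
  ]
}}

```text
clock: 13.15
tool_pos: [0.5356, -0.3753, 0.0014]
eef_rot: [0.113, 0.994, 0.0, -0.0]
contact_force: [-1.2, 0.2, 2.8]
opening: 0.005
finger_force: 1.5
```

Request:
{"api": "carry_out", "payload": {
  "rows": [
    [[0,0,0.05],[0,0,0],1]
  ]
}}

```text
clock: 13.25
tool_pos: [0.5356, -0.3754, 0.0013]
eef_rot: [0.113, 0.994, -0.0, -0.0]
contact_force: [-3.0, 1.2, 9.1]
opening: 0.003
finger_force: 4.2
```

The sponge key is on its stop (9 N). On to the white cake.

Request:
{"api": "carry_out", "payload": {
  "rows": [
    [[0,0,-2],[0,0,0],1],
    [[0,0,-6.5],[0,0,0],1],
    [[0,0,-11],[0,0,0],1],
    [[3.5,23.9,-11],[0,0,0],1],
    [[3.5,23.9,-11],[0,0,0],1],
    [[3.5,23.9,-11],[0,0,0],1],
    [[3.5,23.9,-11],[0,0,0],1],
    [[3.5,23.9,-11],[0,0,0],1],
    [[3.5,23.9,-11],[0,0,0],1],
    [[3.5,23.9,-11],[0,0,0],1],
    [[3.5,23.9,-11],[0,0,0],1],
    [[3.5,23.9,-11],[0,0,0],1]
  ]
}}

```text
clock: 14.45
tool_pos: [0.5546, -0.137, 0.1107]
eef_rot: [0.114, 0.993, -0.001, -0.0]
contact_force: [-0.1, -0.1, -0.1]
opening: 0.004
finger_force: 0.0
```

Run:
```python
from h import *
for n in('wrist','scene'):
    s=snap(n,n+'6')
    im=cv2.cvtColor(s['image'],cv2.COLOR_RGB2HSV)
    m=cv2.inRange(im,(5,150,90),(22,255,255))
    c=cv2.connectedComponentsWithStats(m)
    for st,ce in zip(c[2][1:],c[3][1:]):
        if st[4]>(300 if n=='wrist' else 40) and (n=='wrist' or st[1]>150): print(n,st,ce.round(1),ray(s,*ce,.046).round(4))
t=r.get_state();print(t['tool_pos'],t['clock'])
```

```text
wrist [566 162  74  82 775] [606.9 189.7] [0.5933 0.067  0.046 ]
wrist [ 297  172   49   49 1873] [321.1 196.4] [ 0.5523 -0.1321  0.046 ]
wrist [   0  217   39   44 1377] [ 16.7 238.7] [ 0.5332 -0.3599  0.046 ]
wrist [337 236  88  35 987] [381.3 253. ] [ 0.6056 -0.0978  0.046 ]
wrist [  36  270  128   46 1953] [ 98.6 293.4] [ 0.59   -0.3188  0.046 ]
scene [342 154  22  12 182] [352.1 159.7] [0.4072 0.2411 0.046 ]
scene [404 161  13   8  79] [409.7 164.7] [0.5229 0.3531 0.046 ]
scene [309 167  14  10 113] [315.5 171.5] [0.4003 0.1176 0.046 ]
scene [410 183  11  20  53] [414.6 192.2] [0.6316 0.2599 0.046 ]
scene [351 187  13  11 132] [357. 192.] [0.5448 0.141  0.046 ]
scene [425 198  60  20 185] [456.9 211.6] [0.7534 0.2794 0.046 ]
scene [353 218  81  42 279] [384.8 245.7] [0.7481 0.0466 0.046 ]
scene [262 228  16  14 183] [269.3 234.4] [ 0.5651 -0.1363  0.046 ]
scene [157 267  19  13 184] [165.8 272.7] [ 0.5506 -0.3759  0.046 ]
scene [266 285  87  32 301] [308.4 307.3] [ 0.8006 -0.1996  0.046 ]
scene [ 150  299  104   69 2605] [201.5 340.4] [ 0.7549 -0.3981  0.046 ]
[ 0.55467693 -0.13635758  0.11083486] 14.55
```

The sponge key now reads lower in the scene image. The white key is at wrist pixel (321,196), about 2 mm off the tip line. Descending.

Request:
{"api": "carry_out", "payload": {
  "rows": [
    [[0.1,0.1,4],[0,0,0],1],
    [[0.1,0.1,7],[0,0,0],1],
    [[0.1,0.1,8.4],[0,0,0],1],
    [[0.1,0.1,9],[0,0,0],1],
    [[0.1,0.1,9.2],[0,0,0],1],
    [[0.1,0.1,9.3],[0,0,0],1],
    [[0.1,0.1,9.4],[0,0,0],1],
    [[0.1,0.1,9.5],[0,0,0],1],
    [[0.1,0.1,9.6],[0,0,0],1],
    [[0.1,0.1,9.7],[0,0,0],1]
  ]
}}

```text
clock: 15.55
tool_pos: [0.5544, -0.1334, 0.0142]
eef_rot: [0.113, 0.994, 0.0, 0.0]
contact_force: [0.2, -0.3, -0.4]
opening: 0.004
finger_force: 0.0
```

Request:
{"api": "carry_out", "payload": {
  "rows": [
    [[0,0,0.1],[0,0,0],1],
    [[0,0,0.2],[0,0,0],1],
    [[0,0,0.3],[0,0,0],1],
    [[0,0,0.4],[0,0,0],1],
    [[0,0,0.5],[0,0,0],1]
  ]
}}

```text
clock: 16.05
tool_pos: [0.5542, -0.1334, 0.009]
eef_rot: [0.113, 0.994, 0.0, -0.0]
contact_force: [-0.1, 0.4, 2.1]
opening: 0.002
finger_force: 1.5
```

Request:
{"api": "carry_out", "payload": {
  "rows": [
    [[0,0,0.1],[0,0,0],1],
    [[0,0,0.2],[0,0,0],1],
    [[0,0,0.3],[0,0,0],1],
    [[0,0,0.4],[0,0,0],1],
    [[0,0,0.5],[0,0,0],1]
  ]
}}

```text
clock: 16.55
tool_pos: [0.5542, -0.1334, 0.004]
eef_rot: [0.113, 0.994, 0.0, 0.0]
contact_force: [-0.3, 0.2, 1.9]
opening: 0.001
finger_force: 1.5
```

Request:
{"api": "carry_out", "payload": {
  "rows": [
    [[0,0,0.1],[0,0,0],1],
    [[0,0,0.2],[0,0,0],1]
  ]
}}

```text
clock: 16.75
tool_pos: [0.5542, -0.1334, 0.0019]
eef_rot: [0.113, 0.994, 0.0, -0.0]
contact_force: [-0.5, 0.4, 2.6]
opening: 0.007
finger_force: 1.5
```

Request:
{"api": "carry_out", "payload": {
  "rows": [
    [[0,0,0.05],[0,0,0],1]
  ]
}}

```text
clock: 16.85
tool_pos: [0.5542, -0.1334, 0.0014]
eef_rot: [0.113, 0.994, 0.0, -0.0]
contact_force: [-0.5, -0.8, 2.8]
opening: 0.006
finger_force: 1.5
```

Request:
{"api": "carry_out", "payload": {
  "rows": [
    [[0,0,0.05],[0,0,0],1]
  ]
}}

```text
clock: 16.95
tool_pos: [0.5542, -0.1334, 0.0012]
eef_rot: [0.113, 0.994, -0.0, 0.0]
contact_force: [-1.9, 0.5, 9.5]
opening: 0.006
finger_force: 4.9
```

The white key is on its stop. Lifting clear for a final check.

Request:
{"api": "carry_out", "payload": {
  "rows": [
    [[0,0,-2],[0,0,0],1],
    [[0,0,-6],[0,0,0],1],
    [[0,0,-10],[0,0,0],1],
    [[0,0,-14],[0,0,0],1],
    [[0,0,-14],[0,0,0],1],
    [[0,0,-14],[0,0,0],1],
    [[0,0,-14],[0,0,0],1]
  ]
}}

```text
clock: 17.65
tool_pos: [0.5531, -0.1335, 0.1397]
eef_rot: [0.113, 0.994, -0.0, -0.001]
contact_force: [-0.1, -0.2, 1.1]
opening: 0.007
finger_force: 0.0
```

Run:
```python
from h import *
s=snap('scene','s7')
```

```text
(no output)
```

View pics/s7.png

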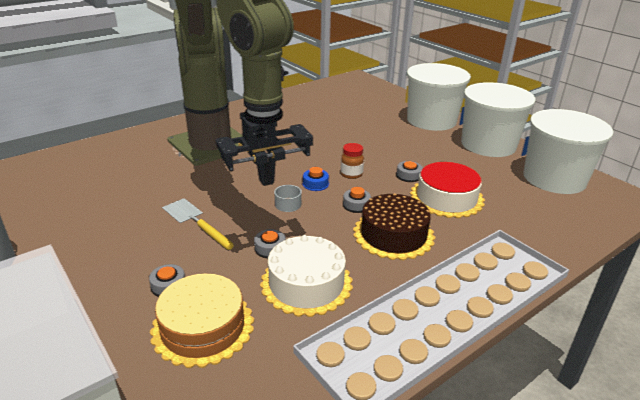

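The keys at (410,165), (166,273) and (269,237) are down, and the chocolate key at (357,192) is still up. Nothing else has moved and the arm is clear.

```bash
python3 -c "
from plant import r
print(r.finish_job())"
```

```text
the job is handed in; nothing more can be done
None
```

I pressed the red, sponge and white timers' keys down to their stops, in that order, with at most about 10 N read at each stop. The final picture shows the chocolate timer unpressed and nothing else moved. I handed the job in at about 18 s; no verdict was returned.

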